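Run a voucher case up the sloped work rest until it is caught behind the lip

ROBOT

A 7-joint arm with a two-finger parallel gripper is mounted at the origin on the work surface. World frame = base frame: x ahead of the robot, y to its left, z up, the work surface at z = 0. Lengths are in m, angles in rad, forces in N, time in s.
With the tool pointing down it reaches from about 0.4 to 0.85 m from the base axis. Payload 10.4 kg.
Tool frame: the origin (TCP) lies midway between the tips of the shut fingers; the grasp point (between the pads) lies 19 mm behind it; z points along the fingers, x is the direction in which the jaws open and shut, and the axes are right-handed (so a half turn about z gives the same grasp; the last joint's range is limited). The gripper opens to 85 mm and grips with 20 to 120 N. Pads are 22 mm wide; open, the fingers measure 114 mm over their backs; the gripper's body (76 mm by 85 mm) begins 54 mm behind the grasp point. The pads swing forward as they close: fully open they stand 13 mm farther back than shut.
Start: joints at [1.156, 0.332, -0.065, 1.46, 0.022, 1.35, -0.088], TCP at [0.239, -0.578, 0.231] pointing down, gripper open.
Joint ranges: [-2.6, 2.6], [-0.5, 2.12], [-1.47, 1.34], [0.16, 2.42], [-1.27, 4.41], [0.06, 2.06], [-2.6, 2.6]. Speed limits (rad/s): [2.22, 2.22, 2.79, 2.79, 3.14, 3.14, 3.14].

INTERFACE

Orientations are given as a unit quaternion [x, y, z, w].
In Python, from workcell import monitor, eyes, ticket, models gives the robot as it stands.
- The arm moves only by the tool servo_tool, never from a script. Its argument "motion" is a list of rows, each a list of 7 numbers: the opening, from 0 (shut) to 1 (fully open), then the shift along the tool's x, y, z in m, then the turn, a rotation vector about the tool's x, y, z in degrees. In form: [[fingers, tx, ty, tz, rx, ry, rz], ...]. A call has 1 to 20 rows; each row is the pose to reach, as a shift and turn from the pose commanded when the call began, along the tool's axes at that moment; what a row does not reach only later rows make up. A row lasts 1/8 s, in which the tool goes at most 62.5 mm and 10.7 degrees, less where a joint would pass 70% of its speed; a pose out of reach is approached as far as the arm can. A call with a gripper value outside its range is refused whole. The fingers move at their own pace and stop on an object; "grip_force" is the grip in N (left out, the last holds). Time passes only in rows, so rows that repeat a pose let the fingers close. It gives the time, the measured TCP pose, the force and the opening at its end, in the units of the state.
- monitor.get_obs(): the state, without advancing time (a new reading comes with each control period).
- eyes.camera(name): name is "scene" or "top" or "wrist"; returns (picture, depth): 384x512x3 uint8, blue, green, red; 384x512 float32, m along the optical axis (not along the pixel's ray), 0 where there is no reading.
- eyes.camera_info(name): a dict with "intrinsics" (3x3 intrinsics, pixels), "k1" (the pictures are not rectified: a ray, as slopes to the right and down, at radius r is drawn at 1 + k1 r^2 times it, then the intrinsics apply), "extrinsics" (4x4, takes a point from world to camera coordinates); the wrist camera has in their place "tool_from_camera" (4x4, takes a point from camera to tool coordinates, whose origin is the TCP and whose axes are the tool frame's). Camera axes: x right, y down, z forward; pixel columns grow to the right and rows downward; lengths in m; the calibration is good to about 2 mm. A picture is of the moment at which its call begins: read the wrist's pose just before it. camera_info takes no time and is no camera call.
- ticket.hand_in(): hands the job in, once; it reports no verdict.
Trained networks look in the newest picture that a camera, given by its name, has taken for a name from the list of things; names that differ only in an ending like _2 or _b are one class to them, and where a whole thing is asked for, a point or a joint stands for the part that bears it (a point fixed in the world has none). Each returns a list of dicts, best first, with "confidence" (0 to 1); they miss things now and then, are a little off and sometimes report something else, mostly with a low value. They report only what shows in the picture. A call takes as long as a camera call. They do not tell look-alikes from the thing itself.
- models.boxes_of(camera, thing): "point" ([x, y, z] in m, in the coordinates of the camera as it stood for that picture, good to about 4 mm: the middle of the surface that is visible of it).
The state is a dict: "clock": time; "joint_pos": joint angles; "joint_velocities": joint speeds; "tau": joint torques, N m; "position": TCP position; "ee_rot": TCP orientation; "ft_force": force on the tool from outside, world axes, zero at the start; "torque": the same for the moment, N m; "grip_width": opening from 0.0 (shut) to 1.0 (fully open).
Only numpy, scipy, OpenCV 4.12 (cv2) and the standard library are available. Lean on these libraries where they do the work, as an engineer would, in place of code of your own. Each camera call takes 0.05 s, during which the arm holds its last target. There are 200 camera calls.

TASK

Square the kraft voucher case up to the foot of the sloped steel work rest and push it up the ramp, sliding it and never lifting it, until its trailing edge has dropped behind the tray's lip and it lies flat and fully home on the tray floor, ready for stamping. The case is only thin board: push gently (no more than about 25 N) and do not ram it into the back fence. Leave the bottle, the stamp and the ink pad where they are, and let go of the case at the end.

Things in the scene. Friction and masses are not known exactly. Their poses are not given: they have to be found in the camera images.
- stand: Sloped work rest, a grey sheet-steel channel fixed to the desk, 328 mm long on its slope. Origin: middle of the ramp's foot at desk height; x horizontal, uphill; y to the left of that; z up. The deck rises at 14 degrees (0.244 rad) from desk height at the origin. Side cheeks stand 12 mm above the deck, 126 mm apart inside; over the first 70 mm they flare to about 158 mm at the foot.
- slope (a point): The stand's origin with axes laid on the ramp: x up along the deck, y left, z square to the deck (height above the deck). Kraft board on this steel has a friction coefficient of about 0.27 to 0.41.
- lip_zone (a point): A fixed point on the deck, 125 mm up the slope from the foot. The format tray's lip is clamped within 15 mm of it, uphill or downhill, not measured: the drop behind the lip and the back fence must be felt or seen. The tray does not move in use.
- tray_zone (a point): A fixed point on the deck, 214 mm up the slope, near the middle of the bare steel format tray. Going uphill the tray has a run-up wedge 45 mm long, a lip with its crest 10 mm above the deck, a drop square to the deck to a floor 2 mm above the deck and 179 mm long, and a back fence 20 mm above the deck. The case has 4 mm of play between lip and fence.
- case: The closed kraft voucher case, a board box 175 mm long (x), 120 mm wide (y), 50 mm high (z), 0.4 to 0.8 kg, too wide to be gripped. It starts flat on the desk before the foot of the ramp, its x roughly uphill, up to 60 mm to the left of the ramp's middle line (left as seen looking uphill) and turned by up to 0.25 rad. Origin: centre of its underside; x towards the leading end (nose).
- case_heel (a point): Middle of the case's trailing lower edge (the downhill edge that has to drop behind the lip); axes as the case.
- case_nose (a point): Middle of the case's leading lower edge; axes as the case.
- bottle: Bystander: glass water bottle with black cap, 68 mm across, 190 mm high, beyond the work rest. Origin: centre of its underside.
- stamp: Bystander: hand stamp with a block 50 x 36 mm and a knob handle, 86 mm high, between the robot and the work rest. Origin: centre of its underside.
- inkpad: Bystander: flat closed ink pad, 110 x 75 x 20 mm, beside the work rest. Origin: centre of its underside.
Mind the look-alikes: they are no part of the job. What is shaped like the case but purple or yellow is not meant.

How it is judged:
By the outcome, as a careful person would: the job done as asked, in the order asked, and still so for the second after the job is handed in, with the robot touching nothing.
It also fails if it takes over 72 s, if anything falls off the work surface, if the arm or the gripper's body presses on something with over 40 N, if the wrist force passes 120 N, or if a joint passes its speed limit or range.

## Working session

There is one attempt and no reset: what is moved stays moved. The work goes in short steps, Python scripts to look and compute and a tool call to move; the robot and the scene stay as the last step left them, time stands still between calls to the robot, and variables do not carry over. Pictures are saved under pics/ and viewed, about 8 in all and at most 12, crops included, and the job is handed in when it is done.

Besides the shell and the picture viewer there is one more tool, called after "Call:" as name(argument=value, ...) on one line, values as JSON. servo_tool: Moves the arm, as the interface text tells. Its arguments: {"type":"object","properties":{"motion":{"type":"array"},"grip_force":{"type":"number"}},"required":["motion"]}

```bash
mkdir -p pics
cat > h.py <<'E'
import numpy as np, cv2
from scipy.spatial.transform import Rotation as R
from workcell import monitor, eyes, ticket, models
def cloud(name, d):
    i=eyes.camera_info(name); K=np.array(i["intrinsics"],float); k1=float(i["k1"])
    v,u=np.mgrid[0:384,0:512].astype(np.float64)
    pts=np.stack([u.ravel(),v.ravel()],1)[:,None]
    n=cv2.undistortPoints(pts,K,np.array([k1,0,0,0.]))[:,0]
    z=d.ravel(); P=np.c_[n*z[:,None],z]
    return toworld(name,P).reshape(384,512,3)
def toworld(name,P):
    i=eyes.camera_info(name); P=np.atleast_2d(P)
    if name=="wrist":
        T=np.array(i["tool_from_camera"]); o=monitor.get_obs()
        P=P@T[:3,:3].T+T[:3,3]
        return R.from_quat(o["ee_rot"]).apply(P)+o["position"]
    T=np.linalg.inv(np.array(i["extrinsics"])); return P@T[:3,:3].T+T[:3,3]
E
python3 - <<'E'
from h import *
o=monitor.get_obs(); print(o)
for n in ["scene","top"]:
    p,d=eyes.camera(n); cv2.imwrite(f"pics/{n}0.png",p); np.save(f"{n}0.npy",d)
    for t in ["stand","case","bottle","stamp","inkpad"]:
        for r in models.boxes_of(n,t): print(n,t,round(r["confidence"],2),toworld(n,r["point"]).round(3))
a=cv2.imread("pics/scene0.png");b=cv2.imread("pics/top0.png")
E
```

```text
{'clock': 0.0, 'joint_pos': array([ 1.15638488,  0.33286049, -0.06469418,  1.46098223,  0.02159538,
        1.34991646, -0.08851186]), 'joint_velocities': array([-6.85044142e-04,  3.00580554e-04, -1.41232921e-03,  5.82488775e-05,
        1.21797656e-03,  2.16902352e-03,  9.95410257e-04]), 'tau': array([-1.69085688e-04, -6.25456166e+01,  4.92401782e-02, -3.91603410e+01,
        1.61472335e-02,  9.92636138e-03,  2.96933899e-05]), 'position': array([ 0.23850349, -0.5772708 ,  0.2305035 ]), 'ee_rot': array([ 8.31223701e-01, -5.55937603e-01, -6.29784903e-04, -3.80109188e-04]), 'ft_force': array([-0.59529281,  0.30983161,  0.82459051]), 'torque': array([ 0.02980309, -0.02167039,  0.00414526]), 'grip_width': 1.0014334543716554}
scene stand 0.57 [[0.564 0.104 0.039]]
scene stand 0.27 [[ 0.52  -0.23   0.052]]
scene case 0.96 [[ 0.767 -0.195  0.051]]
scene case 0.88 [[ 0.259 -0.314  0.056]]
scene case 0.7 [[ 0.519 -0.231  0.052]]
scene bottle 0.88 [[0.784 0.188 0.123]]
scene stamp 0.81 [[0.363 0.089 0.023]]
scene stamp 0.42 [[0.337 0.2   0.023]]
scene inkpad 0.67 [[0.339 0.203 0.023]]
top stand 0.59 [[0.544 0.087 0.036]]
top case 0.96 [[ 0.243 -0.317  0.047]]
top case 0.72 [[ 0.748 -0.201  0.049]]
top case 0.62 [[ 0.499 -0.234  0.048]]
top bottle 0.88 [[0.748 0.181 0.126]]
top bottle 0.38 [[ 0.499 -0.234  0.048]]
top stamp 0.47 [[0.366 0.089 0.021]]
top inkpad 0.59 [[0.325 0.208 0.019]]
```

View pics/scene0.png

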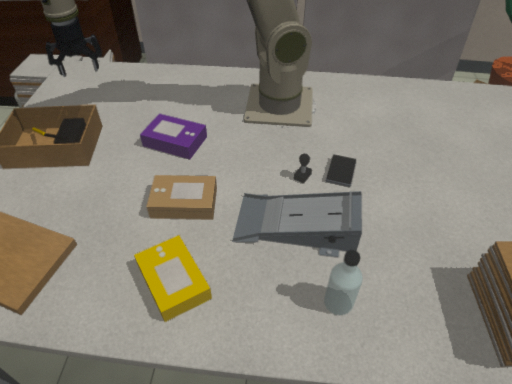

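View pics/top0.png

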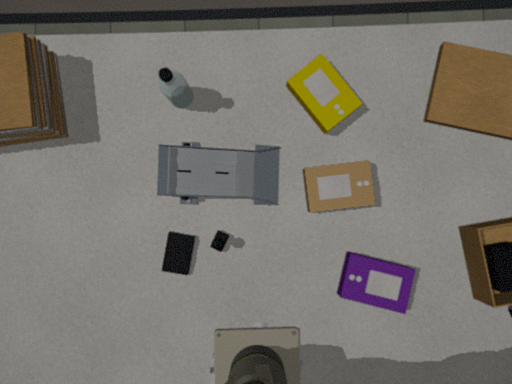

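The scene picture shows three case-shaped boxes: purple (174,135), kraft (183,197) and yellow (172,275). In the top picture they are at (377,282), (340,187) and (324,93). The kraft one before the ramp foot is the one meant. I'll confirm it in a crop and measure it with the depth.

```bash
cat > m.py <<'E'
from h import *
def rect(xy):
    r=cv2.minAreaRect((xy*1000).astype(np.float32)); return np.round(r[0],1),np.round(r[1],1),round(r[2],1)
E
python3 - <<'E'
from m import *
for n in ["scene","top"]:
    p=cv2.imread(f"pics/{n}0.png"); d=np.load(f"{n}0.npy"); W=cloud(n,d)
    x,y,z=W[...,0],W[...,1],W[...,2]
    desk=(abs(z)<.02)&(x>.3)&(x<.8)&(y>-.4)&(y<.5); A=W[desk]; print(n,"desk",np.median(A[:,2]))
    m=(z>.042)&(z<.058)&(x>.4)&(x<.63)&(y>-.38)&(y<-.1)&(d>0)
    print("case",m.sum(),rect(W[m][:,:2]),"z",np.median(z[m]).round(4),"mean",W[m].mean(0).round(4))
    # stand: profile along y at x mid
    for yy in np.arange(-.09,.31,.02):
        s=(abs(y-yy)<.006)&(x>.45)&(x<.68)&(d>0)&(z>.012)
        if s.sum()>3:
            c=s&(abs(x-.56)<.035); print(f"y{yy:.2f} xr {x[s].min():.3f} {x[s].max():.3f} zmid {np.median(z[c]) if c.any() else 0:.4f} n{s.sum()}")
p=cv2.imread("pics/top0.png")
cv2.imwrite("pics/crop.png",cv2.resize(p[130:215,150:385],None,fx=3.4,fy=3.4,interpolation=cv2.INTER_CUBIC))
E
```

```text
scene desk 0.0020955212593296024
case 2201 (array([ 497. , -235.5]), array([125.8, 176.8]), 5.1) z 0.0522 mean [ 0.5033 -0.2337  0.0519]
y-0.07 xr 0.451 0.615 zmid 0.0000 n15
y-0.05 xr 0.459 0.610 zmid 0.0133 n30
y-0.03 xr 0.464 0.619 zmid 0.0146 n177
y-0.01 xr 0.453 0.619 zmid 0.0191 n190
y0.01 xr 0.472 0.607 zmid 0.0288 n191
y0.03 xr 0.472 0.607 zmid 0.0384 n207
y0.05 xr 0.473 0.608 zmid 0.0357 n212
y0.07 xr 0.476 0.609 zmid 0.0413 n220
y0.09 xr 0.476 0.610 zmid 0.0459 n230
y0.11 xr 0.479 0.613 zmid 0.0511 n233
y0.13 xr 0.477 0.614 zmid 0.0557 n254
y0.15 xr 0.479 0.614 zmid 0.0603 n264
y0.17 xr 0.481 0.626 zmid 0.0650 n273
y0.19 xr 0.481 0.618 zmid 0.0709 n277
y0.21 xr 0.484 0.618 zmid 0.0766 n289
y0.23 xr 0.483 0.619 zmid 0.0788 n293
top desk -0.00010661176853787868
case 2997 (array([ 497.6, -235.3]), array([119.8, 177.5]), 5.0) z 0.0498 mean [ 0.4974 -0.2349  0.0498]
y-0.07 xr 0.456 0.614 zmid 0.0000 n4
y-0.05 xr 0.459 0.609 zmid 0.0121 n12
y-0.03 xr 0.457 0.616 zmid 0.0135 n107
y-0.01 xr 0.455 0.618 zmid 0.0167 n246
y0.01 xr 0.475 0.603 zmid 0.0262 n207
y0.03 xr 0.475 0.606 zmid 0.0361 n224
y0.05 xr 0.476 0.605 zmid 0.0339 n219
y0.07 xr 0.477 0.608 zmid 0.0389 n224
y0.09 xr 0.480 0.608 zmid 0.0438 n221
y0.11 xr 0.480 0.610 zmid 0.0487 n233
y0.13 xr 0.481 0.610 zmid 0.0535 n237
y0.15 xr 0.481 0.613 zmid 0.0586 n237
y0.17 xr 0.474 0.623 zmid 0.0636 n266
y0.19 xr 0.485 0.615 zmid 0.0686 n241
y0.21 xr 0.485 0.615 zmid 0.0737 n252
y0.23 xr 0.486 0.617 zmid 0.0767 n252
```

View pics/crop.png

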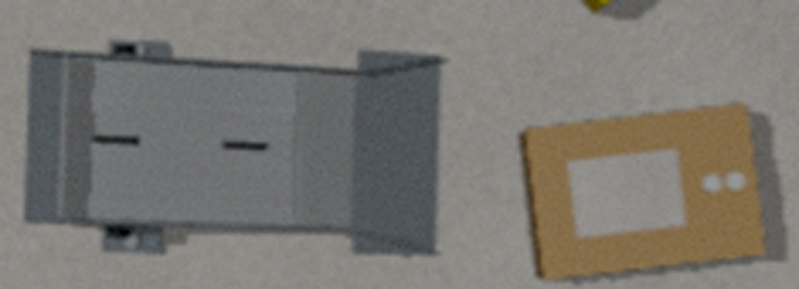

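The crop confirms kraft board with a white label, nose towards the foot and turned a few degrees. Next I'll refine the ramp frame and the lip.

Run:
```python
from m import *
n="top"; d=np.load("top0.npy"); W=cloud(n,d); x,y,z=W[...,0],W[...,1],W[...,2]
# floor plane
m=(y>.06)&(y<.2)&(abs(x-.547)<.045)&(d>0); P=W[m]
c=np.linalg.lstsq(np.c_[P[:,:2],np.ones(len(P))],P[:,2],rcond=None)[0]
print("plane",c,"slope",np.degrees(np.arctan(np.hypot(*c[:2]))),"dir",np.degrees(np.arctan2(c[1],c[0])))
# cheeks: points >7mm above the floor plane
h=(z-c[0]*x-c[1]*y-c[2])*np.cos(.244)
L=[];Rr=[]
for yy in np.arange(.06,.17,.01):
    s=(abs(y-yy)<.005)&(h>.006)&(h<.014)&(x>.46)&(x<.64)&(d>0)
    l=x[s&(x<.545)]; r=x[s&(x>.545)]
    if len(l) and len(r): L.append((yy,np.median(l)));Rr.append((yy,np.median(r)))
L=np.array(L);Rr=np.array(Rr); print(L.round(4).tolist(),Rr.round(4).tolist())
print(np.polyfit(L[:,0],L[:,1],1),np.polyfit(Rr[:,0],Rr[:,1],1))
for yy in np.arange(-.09,.075,.005):
    s=(abs(y-yy)<.003)&(abs(x-.54)<.04)&(d>0); print(f"{yy:.3f}:{np.median(h[s])*1000+2:.1f}",end=" ")
print()
for yy in np.arange(.18,.26,.005):
    s=(abs(y-yy)<.003)&(abs(x-.548)<.04)&(d>0); print(f"{yy:.3f}:{np.median(h[s])*1000+2:.1f}",end=" ")
```

```text
plane [0.01464578 0.24847143 0.01319174] slope 13.97705563396282 dir 86.62668764072923
[[0.06, 0.4763], [0.07, 0.4792], [0.08, 0.4795], [0.09, 0.4798], [0.1, 0.48], [0.11, 0.4803], [0.12, 0.4806], [0.13, 0.4809], [0.14, 0.4811], [0.15, 0.484], [0.16, 0.4842], [0.17, 0.4845]] [[0.06, 0.6054], [0.07, 0.6079], [0.08, 0.6076], [0.09, 0.6075], [0.1, 0.6073], [0.11, 0.6099], [0.12, 0.6103], [0.13, 0.6097], [0.14, 0.6098], [0.15, 0.6124], [0.16, 0.6119], [0.17, 0.6124]]
[0.06122998 0.47380985] [0.05762627 0.60272028]
-0.090:2.9 -0.085:1.7 -0.080:0.6 -0.075:0.1 -0.070:-0.4 -0.065:-0.0 -0.060:-0.4 -0.055:-0.0 -0.050:0.1 -0.045:-0.3 -0.040:-0.3 -0.035:-0.1 -0.030:-0.3 -0.025:-0.3 -0.020:-0.2 -0.015:-0.3 -0.010:-0.4 -0.005:0.0 0.000:1.5 0.005:2.5 0.010:3.7 0.015:5.1 0.020:6.6 0.025:7.3 0.030:8.0 0.035:9.5 0.040:3.2 0.045:1.7 0.050:2.2 0.055:1.4 0.060:2.2 0.065:2.2 0.070:1.9 
0.180:2.0 0.185:1.9 0.190:2.5 0.195:1.9 0.200:1.7 0.205:1.7 0.210:2.5 0.215:0.7 0.220:-0.7 0.225:-0.2 0.230:0.1 0.235:0.4 0.240:-0.3 0.245:-0.7 0.250:nan 0.255:nan 0.260:-80.8
  return _methods._mean(a, axis=axis, dtype=dtype,
  ret = ret.dtype.type(ret / rcount)
```

```bash
cat >> m.py <<'E'
U=np.array([.059,.9983,0]); Lf=np.array([-.9983,.059,0]); F=np.array([.5338,-.0762,0])
def ramp(a,l,z): return F+a*U+l*Lf+np.array([0,0,z])
def rot(xd,zd):
    xd=np.array(xd,float);zd=np.array(zd,float); xd/=np.linalg.norm(xd); zd-=xd*(xd@zd); zd/=np.linalg.norm(zd)
    return R.from_matrix(np.c_[xd,np.cross(zd,xd),zd])
def to(targets):
    o=monitor.get_obs(); R0=R.from_quat(o["ee_rot"]); p0=o["position"]
    print("t",round(o["clock"],2),"p",p0.round(4),"f",o["ft_force"].round(1))
    for p,Rt in targets: print(np.r_[R0.inv().apply(p-p0).round(4), (R0.inv()*Rt).as_rotvec(degrees=True).round(2)].tolist())
E
python3 - <<'E'
from m import *
Rs=rot(-U,[0,0,-1])
to([(ramp(-.158,.128,.14),Rs),(ramp(-.158,.128,.008),Rs),(ramp(-.158,.072,.008),Rs)])
E
```

```text
t 0.6 p [ 0.2387 -0.5776  0.2313] f [0.5 0.6 0.6]
[-0.2643, -0.2802, 0.0913, -0.0, -0.01, 25.83]
[-0.2643, -0.2801, 0.2233, -0.0, -0.01, 25.83]
[-0.2399, -0.3306, 0.2233, -0.0, -0.01, 25.83]
```

Call:
servo_tool(motion=[[1, -0.045, -0.045, 0.01, 0, 0, 5], [1, -0.09, -0.09, 0.03, 0, 0, 10], [1, -0.13, -0.14, 0.05, 0, 0, 15], [1, -0.18, -0.19, 0.07, 0, 0, 20], [1, -0.22, -0.235, 0.08, 0, 0, 25.8], [1, -0.264, -0.28, 0.091, 0, 0, 25.8], [1, -0.264, -0.28, 0.091, 0, 0, 25.8], [1, -0.264, -0.28, 0.13, 0, 0, 25.8], [1, -0.264, -0.28, 0.17, 0, 0, 25.8], [1, -0.264, -0.28, 0.2, 0, 0, 25.8], [1, -0.264, -0.28, 0.223, 0, 0, 25.8], [1, -0.264, -0.28, 0.223, 0, 0, 25.8]])

```text
clock: 2.1
position: [0.3957, -0.2262, 0.0072]
ee_rot: [-0.686, 0.727, 0.001, -0.0]
ft_force: [0.2, 1.0, 0.3]
grip_width: 0.998
```

Run:
```python
from m import *
Rs=rot(-U,[0,0,-1])
to([(ramp(-.158,.128,.008),Rs),(ramp(-.158,.0715,.008),Rs)])
```

```text
t 2.1 p [ 0.3957 -0.2262  0.0072] f [0.2 1.  0.3]
[0.0002, -0.001, -0.0008, 0.14, 0.08, 0.04]
[0.0002, -0.0575, -0.0009, 0.14, 0.08, 0.04]
```

Call:
servo_tool(motion=[[1, 0, -0.012, 0, 0, 0, 0], [1, 0, -0.02, 0, 0, 0, 0], [1, 0, -0.026, 0, 0, 0, 0], [1, 0, -0.031, 0, 0, 0, 0], [1, 0, -0.036, 0, 0, 0, 0], [1, 0, -0.041, 0, 0, 0, 0], [1, 0, -0.046, 0, 0, 0, 0], [1, 0, -0.05, 0, 0, 0, 0], [1, 0, -0.054, 0, 0, 0, 0], [1, 0, -0.0565, 0, 0, 0, 0], [1, 0, -0.0565, 0, 0, 0, 0]])

```text
clock: 3.48
position: [0.4535, -0.2303, 0.0084]
ee_rot: [-0.686, 0.728, -0.0, 0.0]
ft_force: [-1.0, -1.0, -0.1]
grip_width: 1.003
```

```bash
cat >> m.py <<'E'
def case(tag):
    p,d=eyes.camera("top"); cv2.imwrite(f"pics/{tag}.png",p); W=cloud("top",d); x,y,z=W[...,0],W[...,1],W[...,2]
    # kraft colour
    b,g,r=[p[...,i].astype(float) for i in range(3)]
    hsv=cv2.cvtColor(p,cv2.COLOR_BGR2HSV)
    m=(z>.042)&(z<.058)&(x>.4)&(x<.67)&(y>-.38)&(y<-.05)&(d>0)&((hsv[...,1]>50)|(b>110))
    m=cv2.morphologyEx(m.astype(np.uint8),cv2.MORPH_OPEN,np.ones((5,5)))>0
    c,s,a=rect(W[m][:,:2]); print(c,s,a)
    q=np.array([*c/1000,0])-F; print("along",(q@U).round(4),"left",(q@Lf).round(4),"ramp angle ref", -3.38)
E
python3 - <<'E'
from m import *
case("c1"); to([])
E
```

```text
[ 567.  -247.7] [177.3 200.3] 86.4
along -0.1692 left -0.0433 ramp angle ref -3.38
t 3.52 p [ 0.4535 -0.2303  0.0084] f [-1.   0.   0.5]
```

Call:
servo_tool(motion=[[1, 0, 0.02, 0, 0, 0, 0], [1, 0, 0.04, -0.02, 0, 0, 0], [1, 0, 0.05, -0.07, 0, 0, 0], [1, 0.06, 0.06, -0.12, 0, 0, 0], [1, 0.12, 0.08, -0.12, 0, 0, 0], [1, 0.18, 0.1, -0.12, 0, 0, 0], [1, 0.18, 0.1, -0.12, 0, 0, 0]])

```text
clock: 4.4
position: [0.3405, -0.408, 0.1288]
ee_rot: [-0.684, 0.729, -0.001, -0.001]
ft_force: [0.4, -0.0, 0.0]
grip_width: 0.998
```

```bash
sed -i 's/(x<.67)/(x<.62)/; s/((hsv\[...,1\]>50)|(b>110))/(r>60)/' m.py
python3 - <<'E'
from m import *
case("c2"); to([])
p=cv2.imread("pics/c2.png"); cv2.imwrite("pics/c2c.png",cv2.resize(p[80:270,140:420],None,fx=2.8,fy=2.8))
E
```

```text
[ 524.5 -245.2] [177.3 120.2] 86.3
along -0.1693 left -0.0007 ramp angle ref -3.38
t 4.45 p [ 0.3409 -0.4076  0.1286] f [-1.8 -1.4  0.1]
```

View pics/c2c.png

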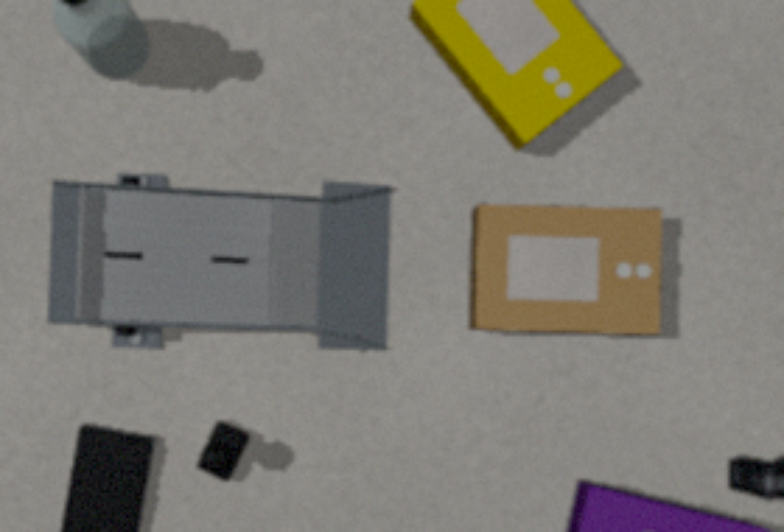

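```bash
cat >> m.py <<'E'
t=np.radians(22); Rp=rot(-Lf,[U[0]*np.sin(t),U[1]*np.sin(t),-np.cos(t)])
def tcp(A,h=.022,l=0):  # A: horizontal along of contact corner; h above desk/deck
    z=h if A<0 else A*np.tan(.244)+h/np.cos(.244)
    return ramp(A-.0068,l,z-.0124)
E
python3 - <<'E'
from m import *
to([(tcp(-.295)+[0,0,.11],Rp),(tcp(-.295),Rp)])
E
```

```text
t 4.45 p [ 0.3409 -0.4076  0.1286] f [-1.8 -1.4  0.1]
[-0.0411, -0.1729, 0.009, 17.29, -17.42, -89.02]
[-0.0413, -0.1728, 0.119, 17.29, -17.42, -89.02]
```

Call:
servo_tool(motion=[[0.8, -0.01, -0.02, 0, 2, -2, -10], [0.8, -0.01, -0.04, 0, 4, -4, -20], [0.8, -0.02, -0.06, 0, 6, -6, -30], [0.8, -0.02, -0.08, 0, 8, -8, -40], [0.8, -0.03, -0.1, 0, 9.7, -9.8, -50], [0.8, -0.03, -0.12, 0, 11.6, -11.8, -60], [0.8, -0.04, -0.14, 0, 13.6, -13.7, -70], [0.8, -0.041, -0.16, 0, 15.5, -15.7, -80], [0.8, -0.041, -0.173, 0.009, 17.3, -17.4, -89], [0.8, -0.041, -0.173, 0.009, 17.3, -17.4, -89], [0.8, -0.041, -0.173, 0.05, 17.3, -17.4, -89], [0.8, -0.041, -0.173, 0.09, 17.3, -17.4, -89], [0.8, -0.041, -0.173, 0.119, 17.3, -17.4, -89], [0.8, -0.041, -0.173, 0.119, 17.3, -17.4, -89]])

```text
clock: 6.2
position: [0.5167, -0.3715, 0.0081]
ee_rot: [0.981, -0.028, 0.004, -0.193]
ft_force: [-0.9, -0.0, 1.2]
grip_width: 0.801
```

Run:
```python
from m import *
to([(tcp(A),Rp) for A in (-.295,-.257,-.2,-.15)])
```

```text
t 6.2 p [ 0.5167 -0.3715  0.0081] f [-0.9 -0.   1.2]
[-0.0004, 0.005, -0.0037, -0.2, 0.25, 0.05]
[-0.0003, -0.0302, 0.0107, -0.2, 0.25, 0.05]
[-0.0001, -0.083, 0.0322, -0.2, 0.25, 0.05]
[-0.0, -0.1293, 0.0511, -0.2, 0.25, 0.05]
```

Call:
servo_tool(motion=[[0.8, 0, -0.013, 0.004, 0, 0, 0], [0.8, 0, -0.023, 0.008, 0, 0, 0], [0.8, 0, -0.028, 0.01, 0, 0, 0], [0.8, 0, -0.032, 0.0115, 0, 0, 0], [0.8, 0, -0.037, 0.0135, 0, 0, 0], [0.8, 0, -0.043, 0.016, 0, 0, 0], [0.8, 0, -0.05, 0.0188, 0, 0, 0], [0.8, 0, -0.057, 0.0216, 0, 0, 0], [0.8, 0, -0.064, 0.0245, 0, 0, 0], [0.8, 0, -0.071, 0.0273, 0, 0, 0], [0.8, 0, -0.078, 0.0301, 0, 0, 0], [0.8, 0, -0.085, 0.033, 0, 0, 0], [0.8, 0, -0.092, 0.0358, 0, 0, 0], [0.8, 0, -0.099, 0.0387, 0, 0, 0], [0.8, 0, -0.106, 0.0415, 0, 0, 0], [0.8, 0, -0.106, 0.0415, 0, 0, 0]])

```text
clock: 8.2
position: [0.5241, -0.2585, 0.0109]
ee_rot: [0.981, -0.026, 0.005, -0.192]
ft_force: [-0.2, -0.3, -0.5]
grip_width: 0.798
```

Run:
```python
from m import *
p,d=eyes.camera("scene"); cv2.imwrite("pics/s1.png",cv2.resize(p[130:290,100:400],None,fx=2.6,fy=2.6))
to([(tcp(A),Rp) for A in (-.15,-.1,-.05,0,.03)])
```

```text
t 8.25 p [ 0.5239 -0.2585  0.0107] f [ 0.2  0.5 -0.8]
[-0.0007, -0.0234, 0.0107, -0.16, 0.16, 0.27]
[-0.0005, -0.0697, 0.0295, -0.16, 0.16, 0.27]
[-0.0002, -0.116, 0.0484, -0.16, 0.16, 0.27]
[0.0001, -0.1626, 0.0667, -0.16, 0.16, 0.27]
[0.0002, -0.1932, 0.0711, -0.16, 0.16, 0.27]
```

View pics/s1.png

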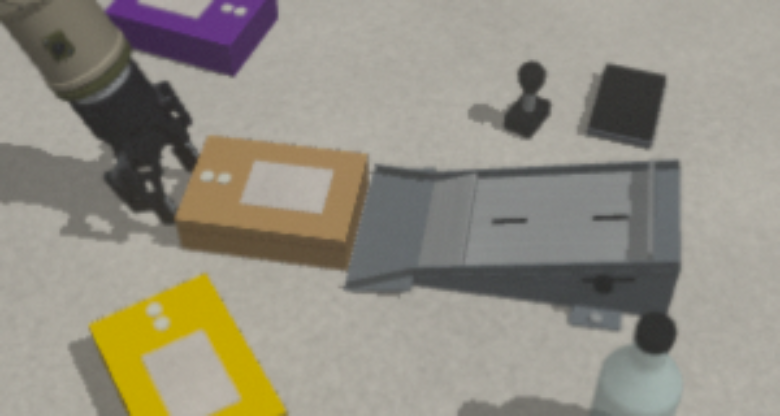

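Call:
servo_tool(motion=[[0.8, 0, -0.007, 0.0032, 0, 0, 0], [0.8, 0, -0.014, 0.0064, 0, 0, 0], [0.8, 0, -0.021, 0.0095, 0, 0, 0], [0.8, 0, -0.028, 0.0124, 0, 0, 0], [0.8, 0, -0.035, 0.0153, 0, 0, 0], [0.8, 0, -0.042, 0.0182, 0, 0, 0], [0.8, 0, -0.049, 0.021, 0, 0, 0], [0.8, 0, -0.056, 0.0239, 0, 0, 0], [0.8, 0, -0.063, 0.0268, 0, 0, 0], [0.8, 0, -0.07, 0.0296, 0, 0, 0], [0.8, 0, -0.077, 0.0325, 0, 0, 0], [0.8, 0, -0.084, 0.0353, 0, 0, 0], [0.8, 0, -0.091, 0.0382, 0, 0, 0], [0.8, 0, -0.098, 0.041, 0, 0, 0]])

```text
clock: 10.0
position: [0.5297, -0.1543, 0.0095]
ee_rot: [0.981, -0.027, 0.005, -0.191]
ft_force: [0.2, -5.0, 1.7]
grip_width: 0.798
```

Run:
```python
from m import *
p,d=eyes.camera("scene"); cv2.imwrite("pics/s2.png",cv2.resize(p[130:290,100:400],None,fx=2.6,fy=2.6))
to([(tcp(A),Rp) for A in (-.05,0,.02,.04,.06,.08)])
```

```text
t 10.05 p [ 0.5297 -0.1528  0.0095] f [ 0.1 -3.5 -0.3]
[-0.0004, -0.0185, 0.0074, -0.08, 0.12, 0.23]
[-0.0002, -0.065, 0.0256, -0.08, 0.12, 0.23]
[-0.0001, -0.0855, 0.0285, -0.08, 0.12, 0.23]
[0.0, -0.1059, 0.0314, -0.08, 0.12, 0.23]
[0.0001, -0.1263, 0.0343, -0.08, 0.12, 0.23]
[0.0002, -0.1467, 0.0372, -0.08, 0.12, 0.23]
```

View pics/s2.png

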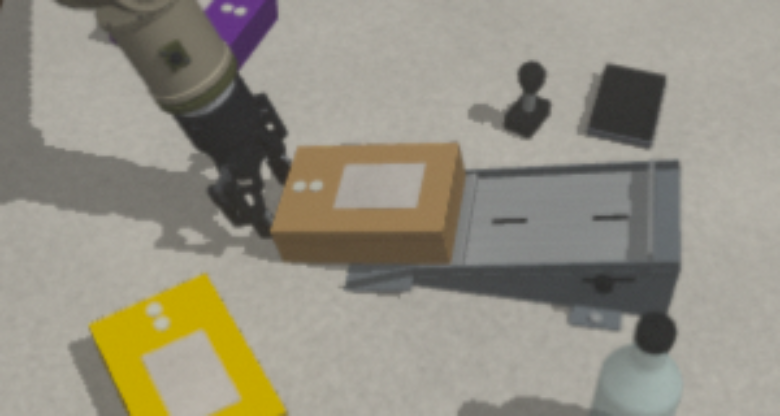

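Call:
servo_tool(motion=[[0.8, 0, -0.006, 0.0024, 0, 0, 0], [0.8, 0, -0.012, 0.0048, 0, 0, 0], [0.8, 0, -0.018, 0.0072, 0, 0, 0], [0.8, 0, -0.024, 0.0096, 0, 0, 0], [0.8, 0, -0.03, 0.012, 0, 0, 0], [0.8, 0, -0.036, 0.0143, 0, 0, 0], [0.8, 0, -0.042, 0.0167, 0, 0, 0], [0.8, 0, -0.048, 0.019, 0, 0, 0], [0.8, 0, -0.054, 0.0214, 0, 0, 0], [0.8, 0, -0.06, 0.0236, 0, 0, 0], [0.8, 0, -0.066, 0.0254, 0, 0, 0], [0.8, 0, -0.072, 0.0265, 0, 0, 0], [0.8, 0, -0.078, 0.0274, 0, 0, 0], [0.8, 0, -0.084, 0.0283, 0, 0, 0], [0.8, 0, -0.09, 0.0291, 0, 0, 0]])

```text
clock: 11.92
position: [0.5351, -0.059, 0.0167]
ee_rot: [0.981, -0.027, 0.005, -0.191]
ft_force: [0.8, -5.0, -0.5]
grip_width: 0.8
```

Run:
```python
from m import *
p,d=eyes.camera("scene"); cv2.imwrite("pics/s3.png",cv2.resize(p[130:290,100:400],None,fx=2.6,fy=2.6))
to([(tcp(A),Rp) for A in (.03,.05,.07,.09,.1,.11)])
```

```text
t 11.97 p [ 0.5351 -0.0579  0.017 ] f [ 0.3 -3.1 -0.2]
[-0.0002, -0.0048, 0.0011, -0.12, 0.11, 0.28]
[-0.0001, -0.0252, 0.004, -0.12, 0.11, 0.28]
[-0.0, -0.0456, 0.007, -0.12, 0.11, 0.28]
[0.0001, -0.066, 0.0099, -0.12, 0.11, 0.28]
[0.0002, -0.0762, 0.0113, -0.12, 0.11, 0.28]
[0.0002, -0.0864, 0.0128, -0.12, 0.11, 0.28]
```

View pics/s3.png

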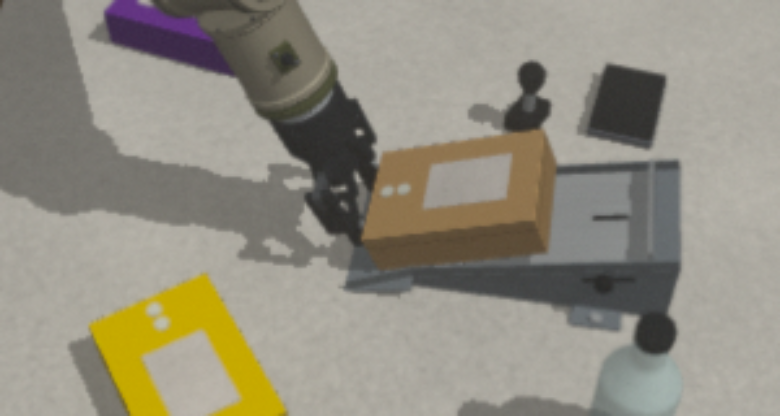

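Call:
servo_tool(motion=[[0.8, 0, -0.005, 0.001, 0, 0, 0], [0.8, 0, -0.01, 0.0018, 0, 0, 0], [0.8, 0, -0.015, 0.0026, 0, 0, 0], [0.8, 0, -0.02, 0.0033, 0, 0, 0], [0.8, 0, -0.025, 0.004, 0, 0, 0], [0.8, 0, -0.03, 0.0048, 0, 0, 0], [0.8, 0, -0.035, 0.0055, 0, 0, 0], [0.8, 0, -0.04, 0.0062, 0, 0, 0], [0.8, 0, -0.045, 0.0069, 0, 0, 0], [0.8, 0, -0.05, 0.0076, 0, 0, 0], [0.8, 0, -0.055, 0.0083, 0, 0, 0], [0.8, 0, -0.06, 0.009, 0, 0, 0], [0.8, 0, -0.064, 0.0096, 0, 0, 0]])

```text
clock: 13.6
position: [0.5384, 0.004, 0.0318]
ee_rot: [0.981, -0.027, 0.005, -0.192]
ft_force: [-1.0, -3.0, -2.0]
grip_width: 0.802
```

```bash
cat >> m.py <<'E'
def onramp(tag):
    for n in ["top","scene"]:
        p,d=eyes.camera(n); cv2.imwrite(f"pics/{tag}_{n}.png",p); W=cloud(n,d)-F
        a=W@U; l=W@Lf; s=a*np.cos(.244)+W[...,2]*np.sin(.244); h=-a*np.sin(.244)+W[...,2]*np.cos(.244)
        m=(abs(l)<.045)&(h>.044)&(h<.068)&(s>.02)&(s<.33)&(d>0)&(p[...,2]>70)
        S,H=s[m],h[m]; k=np.polyfit(S,H,1)
        print(n,m.sum(),"s",np.percentile(S,[.5,2,98,99.5]).round(4),"h top: tail",np.polyval(k,S.min()).round(4),"nose",np.polyval(k,S.max()).round(4))
E
python3 - <<'E'
from m import *
onramp("s4")
to([(tcp(A),Rp) for A in (.09,.1,.11,.115,.12,.125)])
E
```

```text
top 2446 s [0.0982 0.1007 0.2682 0.2706] h top: tail 0.0616 nose 0.052
scene 1854 s [0.0915 0.1005 0.271  0.2731] h top: tail 0.064 nose 0.054
t 13.7 p [0.5384 0.0044 0.032 ] f [-0.3 -0.3  0.1]
[0.0001, -0.0025, 0.0003, -0.12, 0.12, 0.27]
[0.0002, -0.0127, 0.0017, -0.12, 0.12, 0.27]
[0.0002, -0.0229, 0.0032, -0.12, 0.12, 0.27]
[0.0003, -0.028, 0.0039, -0.12, 0.12, 0.27]
[0.0003, -0.0331, 0.0047, -0.12, 0.12, 0.27]
[0.0003, -0.0382, 0.0054, -0.12, 0.12, 0.27]
```

Call:
servo_tool(motion=[[0.8, 0, -0.004, 0.0006, 0, 0, 0], [0.8, 0, -0.007, 0.001, 0, 0, 0], [0.8, 0, -0.01, 0.0014, 0, 0, 0], [0.8, 0, -0.013, 0.0018, 0, 0, 0], [0.8, 0, -0.016, 0.0022, 0, 0, 0]])

```text
clock: 14.32
position: [0.5392, 0.0194, 0.0357]
ee_rot: [0.981, -0.027, 0.005, -0.192]
ft_force: [-0.3, -1.4, -2.6]
grip_width: 0.798
```

Run:
```python
from m import *
onramp("s5"); to([])
```

```text
top 2465 s [0.1139 0.1166 0.2838 0.2863] h top: tail 0.0607 nose 0.0521
scene 1876 s [0.1078 0.1166 0.2863 0.2887] h top: tail 0.0631 nose 0.054
t 14.43 p [0.5393 0.0198 0.0359] f [-0.3 -0.1 -0.1]
```

Call:
servo_tool(motion=[[0.8, 0, -0.0015, 0.0002, 0, 0, 0], [0.8, 0, -0.0025, 0.0004, 0, 0, 0], [0.8, 0, -0.0035, 0.0005, 0, 0, 0], [0.8, 0, -0.0045, 0.0006, 0, 0, 0]])

```text
clock: 14.92
position: [0.5394, 0.0237, 0.0368]
ee_rot: [0.981, -0.027, 0.005, -0.192]
ft_force: [-0.2, -2.6, -1.6]
grip_width: 0.799
```

Run:
```python
from m import *
onramp("s6"); to([])
```

```text
top 2465 s [0.1181 0.121  0.2879 0.2905] h top: tail 0.0604 nose 0.0521
scene 1881 s [0.1117 0.1198 0.29   0.2923] h top: tail 0.0628 nose 0.054
t 15.03 p [0.5394 0.0238 0.0369] f [ 0.3 -2.1 -1.7]
```

Call:
servo_tool(motion=[[0.8, 0, -0.001, 0.0001, 0, 0, 0], [0.8, 0, -0.0018, 0.0002, 0, 0, 0]])

```text
clock: 15.28
position: [0.5395, 0.0255, 0.0373]
ee_rot: [0.981, -0.027, 0.005, -0.192]
ft_force: [-0.1, -2.6, -2.3]
grip_width: 0.797
```

Run:
```python
from m import *
onramp("s7"); to([])
```

```text
top 2478 s [0.1203 0.1227 0.2899 0.2923] h top: tail 0.0602 nose 0.052
scene 1885 s [0.1138 0.1219 0.2919 0.2944] h top: tail 0.0626 nose 0.0542
t 15.38 p [0.5396 0.0256 0.0374] f [-0.4 -1.5 -1.9]
```

Call:
servo_tool(motion=[[0.8, 0, -0.0008, 0.0001, 0, 0, 0], [0.8, 0, -0.0015, 0.0002, 0, 0, 0]])

```text
clock: 15.62
position: [0.5397, 0.0269, 0.0377]
ee_rot: [0.981, -0.027, 0.005, -0.192]
ft_force: [0.2, -1.0, -2.4]
grip_width: 0.801
```

Run:
```python
from m import *
onramp("s8"); to([])
```

```text
top 2478 s [0.1216 0.1242 0.2916 0.2942] h top: tail 0.0603 nose 0.0521
scene 1893 s [0.1151 0.1232 0.294  0.2961] h top: tail 0.0626 nose 0.0539
t 15.72 p [0.5397 0.027  0.0378] f [ 0.4 -1.7 -1.5]
```

Call:
servo_tool(motion=[[0.8, 0, -0.0008, 0.0001, 0, 0, 0], [0.8, 0, -0.0015, 0.0002, 0, 0, 0]])

```text
clock: 15.98
position: [0.5398, 0.0284, 0.0381]
ee_rot: [0.981, -0.027, 0.005, -0.192]
ft_force: [-0.8, -2.6, -3.2]
grip_width: 0.801
```

Run:
```python
from m import *
onramp("s9"); to([])
```

```text
top 2479 s [0.1231 0.1258 0.2928 0.2953] h top: tail 0.06 nose 0.0523
scene 1875 s [0.1165 0.1249 0.2946 0.2971] h top: tail 0.0624 nose 0.0541
t 16.07 p [0.5397 0.0285 0.0381] f [-0.9 -2.2 -1.4]
```

Call:
servo_tool(motion=[[0.8, 0, -0.0008, 0.0001, 0, 0, 0], [0.8, 0, -0.0013, 0.0002, 0, 0, 0]])

```text
clock: 16.32
position: [0.5399, 0.0295, 0.0385]
ee_rot: [0.981, -0.027, 0.005, -0.192]
ft_force: [-1.0, -4.0, -0.3]
grip_width: 0.798
```

Run:
```python
from m import *
onramp("s10"); to([])
p=cv2.imread("pics/s10_scene.png"); cv2.imwrite("pics/v10.png",cv2.resize(p[150:270,210:370],None,fx=4.5,fy=4.5,interpolation=cv2.INTER_CUBIC))
```

```text
top 2450 s [0.1223 0.125  0.2926 0.295 ] h top: tail 0.0521 nose 0.0522
scene 1864 s [0.1175 0.124  0.2945 0.2969] h top: tail 0.0545 nose 0.054
t 16.43 p [0.5399 0.0295 0.0385] f [-0.3 -2.9 -1.1]
```

View pics/v10.png

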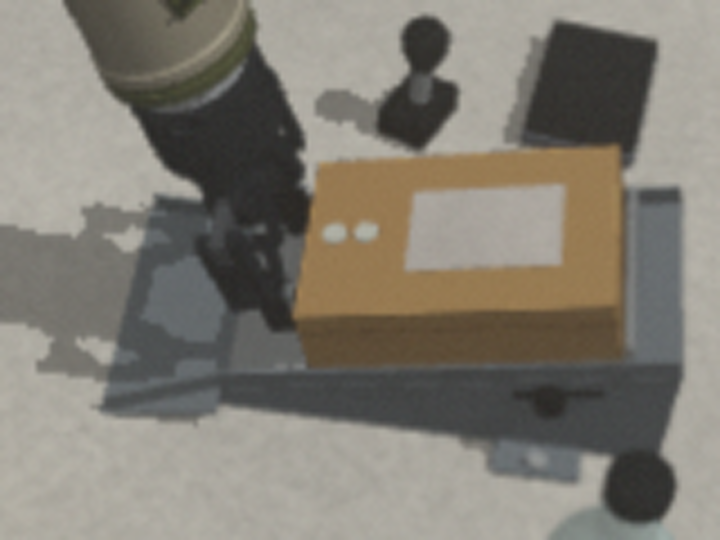

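The heel has dropped: the top face is now parallel to the deck at h = 52 mm at both ends. I'll back off and check.

Call:
servo_tool(motion=[[0.8, 0, 0.004, -0.0005, 0, 0, 0], [0.8, 0, 0.014, -0.004, 0, 0, 0], [0.8, 0, 0.035, -0.02, 0, 0, 0], [0.8, 0, 0.06, -0.06, 0, 0, 0], [0.8, 0, 0.09, -0.1, 0, 0, 0], [0.8, 0, 0.12, -0.14, 0, 0, 0], [0.8, 0, 0.14, -0.15, 0, 0, 0], [0.8, 0, 0.14, -0.15, 0, 0, 0]])

```text
clock: 17.42
position: [0.5293, -0.1579, 0.124]
ee_rot: [0.981, -0.028, 0.005, -0.192]
ft_force: [-0.0, 0.4, -0.9]
grip_width: 0.799
```

Run:
```python
from m import *
onramp("f"); to([])
for t in ["bottle","stamp","inkpad"]:
    for n in ["top","scene"]:
        r=models.boxes_of(n,t)
        if r: print(n,t,toworld(n,r[0]["point"]).round(3))
a,b=cv2.imread("pics/top0.png"),cv2.imread("pics/f_top.png")
cv2.imwrite("pics/fv.png",cv2.resize(b[50:290,130:430],None,fx=2.4,fy=2.4))
```

```text
top 2449 s [0.1227 0.1255 0.2925 0.295 ] h top: tail 0.0521 nose 0.0521
scene 1845 s [0.1231 0.1258 0.2947 0.2969] h top: tail 0.0543 nose 0.0541
t 17.52 p [ 0.5293 -0.1546  0.1238] f [ 0.2  0.4 -0.9]
top bottle [[0.752 0.18  0.124]]
scene bottle [[0.779 0.19  0.12 ]]
top stamp [[0.364 0.085 0.022]]
scene stamp [[0.362 0.091 0.02 ]]
top inkpad [[0.326 0.204 0.02 ]]
scene inkpad [[0.336 0.201 0.02 ]]
```

View pics/fv.png

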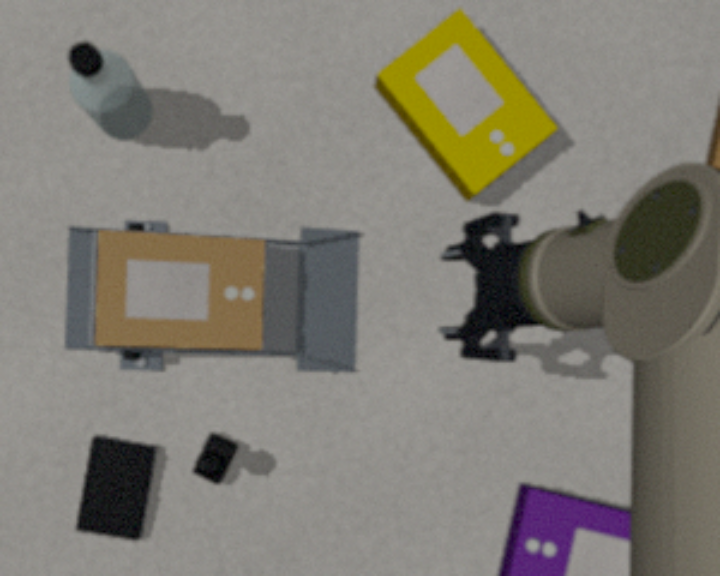

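The case lies flat in the tray between lip and fence, the robot is clear of it, and the bystanders have not moved.

```bash
python3 -c "
from h import *
print(ticket.hand_in())"
```

```text
the job is handed in; nothing more can be done
None
```

The kraft voucher case is home in the tray, and the job was handed in at about 17.5 s. I squared the case from its left side with the open fingers, then pushed it up the ramp from behind with two fingers, never lifting it. For the last few millimetres I went in steps of 1 to 2 mm until the heel dropped.

**Last checks:**
- **Flat:** the case's top face is 52.1 mm above the deck at both tail and nose. That matches the 2 mm tray floor plus the 50 mm case. It stayed so after the gripper backed off.
- **Force:** wrist readings at the end of each push were about 5 N or less. They are only taken at the end of a call, so peaks in between were not seen. I felt no hard contact with the fence.
- **Bystanders:** the bottle, stamp and ink pad were found within about 5 mm of where they started, which is about the detector's noise.
- **Disagreement:** the scene camera reads about 2 mm higher than the top camera, the same offset it shows on the bare desk. I took the top camera's figures.

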